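Clamp a burette cartridge in its sloped stand

TASK

Lay the white burette cartridge on the sloped bed of the clamping stand, glass window up and nozzle uphill, with its foot resting against the bottom ledge, and let go of it. Then turn the black bar knob counter-clockwise until the eccentric disc under it pushes the cartridge flat against the side fence and bears firmly on it, and let go of the knob so that the cartridge stays clamped. Do not drop the cartridge, and leave the bottle, beaker and jar where they stand.

Things in the scene. Friction and masses are not known exactly. Their poses are not given: they have to be found in the camera images.
- cartridge: Burette cartridge, loose, 0.3 kg: white block 120 mm long (x), 44 wide (y), 48 high (z), amber glass cylinder in its top, grey foot at the -x end, grey nozzle (20 mm diameter) at +x. Origin: centre of the block's underside. Starts flat on the bench, its x 0.5 to 1.5 rad left of straight ahead. Grip across the 44 mm, fingertips 17 mm or more above its underside to clear fence and disc later.
- cartridge_nozzle (a point): Tip of the nozzle: 78 mm along +x of the cartridge, 24 mm above its underside.
- bed: Aluminium bed of the fixed clamping stand, 180 x 157 mm, sloped 30 degrees. Origin on its upper surface, 78 mm above the bench; x up the slope (1.15 to 1.75 rad left of the robot's x), y level, roughly to the robot, z square out. Bottom ledge: inner face at x = -78 mm, 14 mm high, y -32 to 34. Side fence: inner face at y = 22 mm, 12 mm high, x -60 to 60.
- bed_seat (a point): Where the cartridge's origin lies when it is home against ledge and fence: bed x -18, y 0, z 0 mm, with the same axes as the bed. Before clamping, the disc leaves the cartridge 12 to 15 mm of play (y about -12 to 0; best laid at -6). It may stick on the slope by friction, so move it down until the foot meets the ledge.
- knob (a joint): Turn of the knob (rad) about the bed's z through bed x -34, y -61 mm; grows counter-clockwise seen from above; range 0 to 2.4, starts at 0.1 to 0.4. Pushes the cartridge to the fence and bears on it at about 1.35; then the moment climbs steeply from the 0.12 N m of plain friction (0.6 N m, near 1.4 rad, is a firm clamp). It locks itself and stays where left.
- knob_grip (a point): Centre of the knob's black grip bar, on the knob's axis, 66 mm out from the bed. The bar is 72 mm long, 14 wide, 22 high (54 to 76 mm above the bed). Site z is the bed's z, point x runs along the bar; at joint value q the bar lies q - 0.35 rad counter-clockwise of the bed's x. It never reaches over the cartridge.
- cam: The steel eccentric disc under the bar, polished, turning with it: 72 mm diameter, 3 to 13 mm above the bed. Origin on the knob's axis at the bed surface; the disc's centre lies 14 mm from the axis, 45 degrees clockwise of the bar's x.
- reagent_bottle: Amber bottle with white cap, 72 mm diameter, 150 mm tall, bystander. Origin: centre of its underside.
- beaker: Glass beaker, 68 mm diameter, 75 mm tall, bystander. Origin: centre of its underside.
- jar: White jar with grey lid, 60 mm diameter, 70 mm tall, bystander. Origin: centre of its underside.
Not all that is in view belongs to the job. What is shaped like the cartridge but green, purple or turquoise is not meant.

How it is judged:
By the outcome, as a careful person would: the job done as asked, in the order asked, and still so for the second after the job is handed in, with the robot touching nothing.
It also fails if it takes over 56 s, if anything falls off the work surface, if the arm or the gripper's body presses on something with over 40 N, if the wrist force passes 120 N, or if a joint passes its speed limit or range.

ROBOT

A 6-joint arm with a two-finger parallel gripper is mounted at the origin on the work surface. World frame = base frame: x ahead of the robot, y to its left, z up, the work surface at z = 0. Lengths are in m, angles in degrees, forces in N, time in s.
With the tool pointing down it reaches from about 0.35 to 0.875 m from the base axis. Payload 4.2 kg.
Tool frame: the origin (TCP) lies between the finger pads; the fingertips stand 25 mm ahead of it and the grasp point (between the pads) lies 6 mm ahead of it (r.tips_ahead is the distance from the TCP to the fingertips, in m); z points along the fingers, y is the direction in which the jaws open and shut (so a half turn about z gives the same grasp; the last joint's range is limited). The gripper opens to 87 mm and grips with 3 to 60 N. Pads are 19 mm wide; open, the fingers measure 117 mm over their backs; the gripper's body (75 mm by 190 mm) begins 51 mm behind the grasp point.
Start: joints at [-50.042, 22.042, 0.453, 0, -68.411, -14.817], TCP at [0.266, -0.566, 0.248] pointing down, gripper open.
Joint ranges: [-179.83, 179.83], [-69.29, 118.12], [-61.27, 80.66], [-181.25, 117.63], [-171.15, -9.14], [-177.46, 177.46]. Speed limits (degrees/s): [159.86, 159.86, 180, 180, 180, 180].

INTERFACE

Orientations are given as a 3x3 rotation matrix whose columns are the frame's x, y, z axes.
In Python, from station import r, vision, finish_job gives the robot as it stands.
- The arm moves only by the shell command python3 -m jog 'ROWS'. ROWS is a JSON object of lists of equal length, an entry for each row: "rot": the turn, a rotation vector about the world's x, y, z in degrees, a list of three; "delta_pos": the shift along the world's x, y, z in mm, a list of three; "grip": the opening in per cent of the stroke, from 0 (shut) to 100 (fully open). A call has 1 to 10 rows; each row shifts and turns the commanded pose from where the row before left it; what a row does not reach is not made up. A row lasts 1/12 s, in which the tool goes at most 41.7 mm and 7.16 degrees, less where a joint would pass 70% of its speed; a pose out of reach is approached as far as the arm can. A call with a gripper value outside its range is refused whole. The fingers move at their own pace and stop on an object; the grip force is fixed at half the most. Time passes only in rows, so rows that do not move let the fingers close. It gives the time, the measured TCP pose, the force and the opening at its end, in the units of the state.
- r.sense(): the state, without advancing time (a new reading comes with each control period).
- vision.capture(name): name is "side" or "top"; returns a dict with "frame" (384x512x3 uint8, red, green, blue), "K" (3x3 intrinsics, pixels), "k1" (the pictures are not rectified: a ray, as slopes to the right and down, at radius r is drawn at 1 + k1 r^2 times it, then the intrinsics apply), "xyz" and "orientation" of the camera in the world. Camera axes: x right, y up, looking along -z (the intrinsics and any distortion apply to the point x, -y, -z); pixel columns grow to the right and rows downward; lengths in m; the calibration is good to about 2 mm. A picture is of the moment at which its call begins. There is no depth.
- finish_job(): hands the job in, once; it reports no verdict.
The state is a dict: "time_s": time; "joints": joint angles; "joint_velocities": joint speeds; "effort": joint torques, N m; "tcp_pos": TCP position; "ee_rot": TCP orientation; "wrist_force": force on the tool from outside, world axes, zero at the start; "moment": the same for the moment, N m; "gripper_width": opening from 0.0 (shut) to 1.0 (fully open).
Only numpy, scipy, OpenCV 4.12 (cv2) and the standard library are available. Lean on these libraries where they do the work, as an engineer would, in place of code of your own. Each camera call takes 0.05 s, during which the arm holds its last target. There are 200 camera calls.

## Working session

There is one attempt and no reset: what is moved stays moved. The work goes in short steps, Python scripts to look and compute and a shell command to move; the robot and the scene stay as the last step left them, time stands still between calls to the robot, and variables do not carry over. Pictures are saved under pics/ and viewed, about 8 in all and at most 12, crops included, and the job is handed in when it is done.

```bash
ls; mkdir -p pics
python3 - <<'E'
from station import r, vision
import cv2, numpy as np, pickle
d={}
for n in("side","top"):
    c=vision.capture(n); d[n]=c
    print(n,c["K"],c["k1"],c["xyz"],c["orientation"])
pickle.dump(d,open("c0.pkl","wb"))
for n in d: cv2.imwrite(f"pics/{n}0.png",cv2.resize(d[n]["frame"][:,:,::-1],(800,600)))
print(r.sense(),r.tips_ahead)
E
```

```text
pics
side [[387.59212371   0.         251.15786377]
 [  0.         387.59212371 193.72304857]
 [  0.           0.           1.        ]] -0.12333022627853167 [0.52500633 0.92792232 0.90066755] [[-0.99848329  0.04785925 -0.02721435]
 [-0.05188133 -0.65250546  0.75600593]
 [ 0.01842436  0.7562712   0.65399879]]
top [[357.18638024   0.         250.37118119]
 [  0.         357.18638024 185.28194821]
 [  0.           0.           1.        ]] -0.09537686353444395 [0.45214157 0.00700654 1.0467461 ] [[-0.00410312  0.99227837 -0.12396286]
 [-0.99998424 -0.00359647  0.00431062]
 [ 0.0038315   0.1239786   0.99227749]]
{'time_s': 0.1, 'joints': array([-5.00407246e+01,  2.20869688e+01,  3.88787764e-01, -2.45235611e-02,
       -6.84105137e+01, -1.48170068e+01]), 'joint_velocities': array([-0.0690869 , -0.10909316,  0.17631358,  0.10353304, -0.03581326,
        0.01031415]), 'effort': array([ 6.02199907e-04, -3.91690207e+01,  1.87934643e+01,  4.23192546e+00,
        1.34532488e-02, -7.28712280e-05]), 'tcp_pos': array([ 0.26536209, -0.56534417,  0.24657258]), 'ee_rot': array([[-9.05322625e-01, -4.24723569e-01, -9.13306327e-04],
       [-4.24724539e-01,  9.05321017e-01,  1.70969451e-03],
       [ 1.00687860e-04,  1.93572873e-03, -9.99998121e-01]]), 'wrist_force': array([ 0.0521865 , -0.6738897 , -0.53431731]), 'moment': array([ 0.01859891, -0.0383434 , -0.02456418]), 'gripper_width': 0.9964588736362174} 0.025
```

View pics/top0.png

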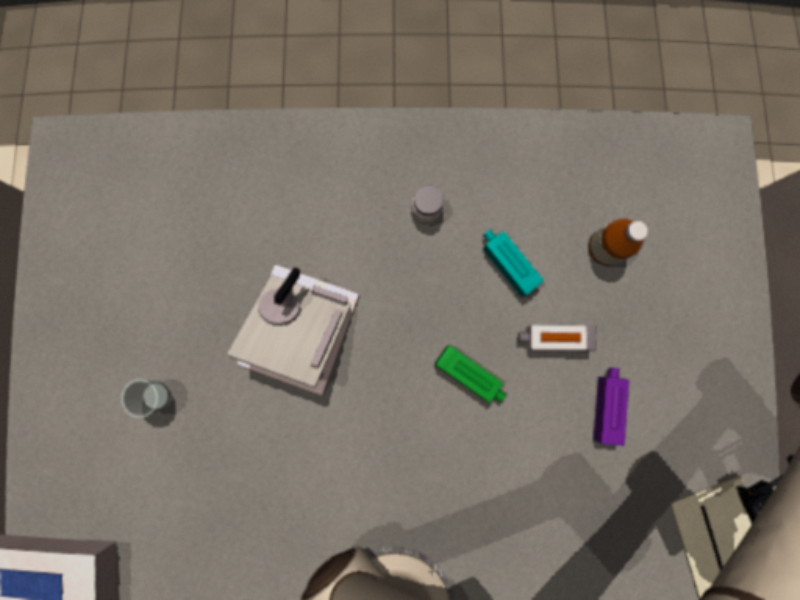

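View pics/side0.png

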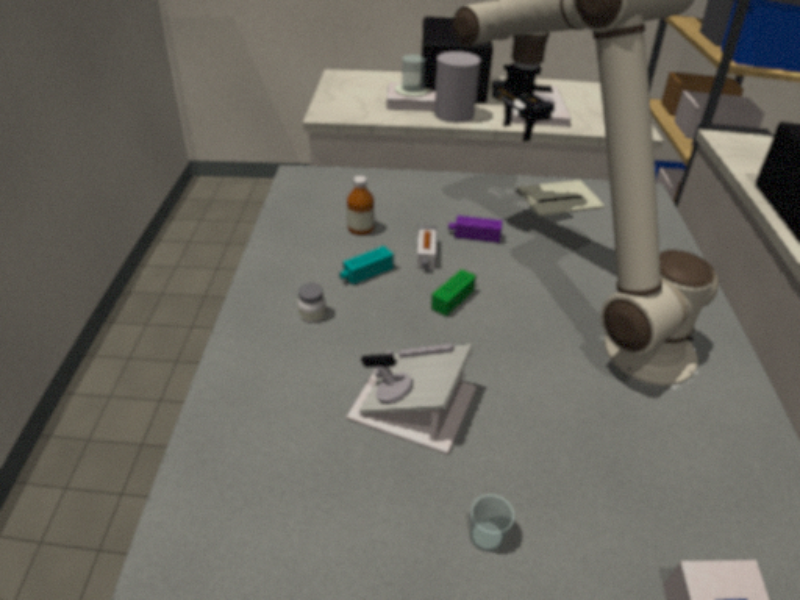

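The top view shows the cartridge at (560,338), nozzle to the left. The stand is at (295,325), with its ledge at (330,293) and fence at (326,340). Uphill therefore seems to point toward the robot's left-rear, which doesn't match the stated yaw range. I'll measure it closely.

```bash
python3 - <<'E'
import cv2, numpy as np, pickle
d=pickle.load(open("c0.pkl","rb"))
t=d["top"]["frame"][165:257,140:236,::-1]; s=d["side"]["frame"][212:296,215:311,::-1]
A=cv2.resize(t,None,fx=4.15,fy=4.15,interpolation=cv2.INTER_CUBIC);B=cv2.resize(s,None,fx=4.15,fy=4.15,interpolation=cv2.INTER_CUBIC)
h=600;o=np.zeros((h,800,3),np.uint8)
o[:A.shape[0],:A.shape[1]]=A;o[:B.shape[0],400:400+B.shape[1]]=B
c=d["top"]["frame"][200:232,325:390,::-1];C=cv2.resize(c,None,fx=6,fy=6,interpolation=cv2.INTER_CUBIC)
o[390:390+C.shape[0],:C.shape[1]]=C
c=d["side"]["frame"][140:178,255:290,::-1];C=cv2.resize(c,None,fx=5.5,fy=5.5,interpolation=cv2.INTER_CUBIC)
o[390:390+C.shape[0],420:420+C.shape[1]]=C
for i in range(3):pass
cv2.imwrite("pics/crop.png",o)
E
cat > g.py <<'E'
import numpy as np, cv2
from scipy.spatial.transform import Rotation as R
def proj(c,P):
    q=(np.atleast_2d(P)-c["xyz"])@np.array(c["orientation"])
    a=q[:,0]/-q[:,2]; b=-q[:,1]/-q[:,2]; f=1+c["k1"]*(a*a+b*b); K=c["K"]
    return np.c_[K[0,0]*a*f+K[0,2],K[1,1]*b*f+K[1,2]]
def ray(c,uv):
    p=cv2.undistortPoints(np.array([[uv]],float),np.array(c["K"]),np.array([c["k1"],0,0,0,0.]))[0,0]
    v=np.array(c["orientation"])@np.array([p[0],-p[1],-1]); return v/np.linalg.norm(v)
def onz(c,uv,z):
    v=ray(c,uv); return c["xyz"]+v*(z-c["xyz"][2])/v[2]
def bedR(yaw): # columns x up slope,y level,z normal
    return R.from_euler('z',yaw).as_matrix()@R.from_euler('y',-30,degrees=True).as_matrix()
E
```

```text
(no output)
```

View pics/crop.png

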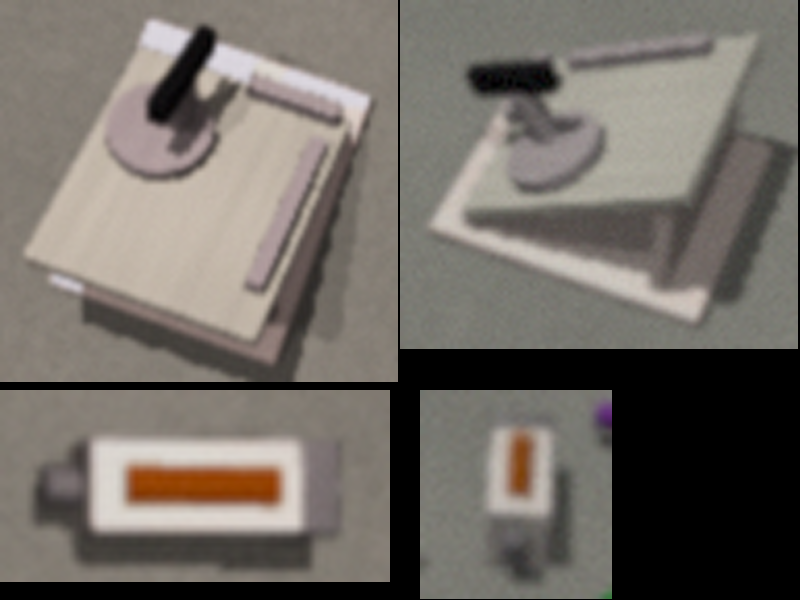

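```bash
cat > m.py <<'E'
import pickle
from g import *
from scipy.optimize import least_squares
d=pickle.load(open("c0.pkl","rb"));T,S=d["top"],d["side"]
T["xyz"]=np.array(T["xyz"]);S["xyz"]=np.array(S["xyz"])
ct=lambda x,y:((x+.5)/4.15-.5+140,(y+.5)/4.15-.5+165)
cs=lambda x,y:((x-400+.5)/4.15-.5+215,(y+.5)/4.15-.5+212)
pts=[(T,(60,22,12),ct(247,288)),(T,(-60,22,12),ct(309,141)),(T,(-78,-32,0),ct(250,98)),(T,(-78,34,0),ct(338,118)),
(S,(-60,22,0),cs(570,68)),(S,(60,22,0),cs(712,50)),(T,(-34,-61,66),ct(182,74)),(S,(-34,-61,66),cs(512,78))]
def f(p):
    B=bedR(p[2]);o=np.array([p[0],p[1],.078])
    return np.concatenate([(proj(c,o+B@(np.array(q)/1e3))-uv).ravel() for c,q,uv in pts])
s=least_squares(f,[.5,.2,2.65],loss='soft_l1');print("bed",s.x,np.degrees(s.x[2]));print(f(s.x).reshape(-1,2).round(1))
B=bedR(s.x[2]);o=np.array([s.x[0],s.x[1],.078]);print(B.round(4))
for n,q in dict(seat=(-18,0,0),lay=(-18,-6,0),knob=(-34,-61,66)).items():print(n,(o+B@(np.array(q)/1e3)).round(4))
# bar ends top
k=o+B@np.array([-.034,-.061,.066])
def hit(c,uv,z):
    v=ray(c,uv);n=B[:,2];P0=o+B@np.array([0,0,z]);t=((P0-c["xyz"])@n)/(v@n);return B.T@(c["xyz"]+v*t-o)*1e3
a,b=hit(T,ct(205,32),.07),hit(T,ct(158,113),.07);e=b-a;print("bar ends bed mm",a,b,np.degrees(np.arctan2(e[1],e[0])))
print("disc ctr",hit(T,ct(160,130),.013))
# cartridge
for c,nm in((T,"top"),(S,"side")):
    h=cv2.cvtColor(c["frame"],cv2.COLOR_RGB2HSV);m=cv2.inRange(h,(5,150,90),(20,255,255))
    n,l,st,ce=cv2.connectedComponentsWithStats(m)
    for i in range(1,n):
        if st[i,4]>20:
            cn=np.argwhere(l==i)[:,::-1].astype(np.float32);rc=cv2.minAreaRect(cn)
            bx=cv2.boxPoints(rc);print(nm,ce[i],rc[1],[onz(c,p,.048)[:2].round(3) for p in bx], onz(c,ce[i],.048).round(4))
c6=lambda x,y:((x+.5)/6-.5+325,(y-390+.5)/6-.5+200)
for n,p,z in(("fl",(89,439),.048),("bl",(89,533),.048),("whR",(303,486),.048),("foot",(341,486),.048),("noz",(40,485),.024),("nozR",(75,485),.024)):print(n,onz(T,c6(*p),z).round(4))
E
python3 m.py
```

```text
bed [0.4961677  0.14103017 2.80820907] 160.89852781058326
[[ 0.2 -1.5]
 [ 0.9 -1.8]
 [-1.  -0.1]
 [-0.3  2.5]
 [ 0.2  0.5]
 [ 0.1  0.5]
 [ 0.2  0.4]
 [ 0.4 -0.8]]
[[-0.8183 -0.3272  0.4725]
 [ 0.2834 -0.9449 -0.1636]
 [ 0.5     0.      0.866 ]]
seat [0.5109 0.1359 0.069 ]
lay [0.5129 0.1416 0.069 ]
knob [0.5751 0.1782 0.1182]
bar ends bed mm [-68.98395999 -60.35728117  70.        ] [  0.78800955 -63.11924292  70.        ] -2.2669013201309895
disc ctr [-22.91875494 -71.73482985  13.        ]
top [394.34693878 148.8622449 ] (13.20521068572998, 20.16210174560547) [array([ 0.658, -0.387]), array([ 0.716, -0.407]), array([ 0.706, -0.445]), array([ 0.648, -0.425])] [ 0.6822 -0.4166  0.048 ]
top [358.2173913 215.2173913] (23.211793899536133, 4.708950519561768) [array([ 0.486, -0.268]), array([ 0.499, -0.269]), array([ 0.496, -0.336]), array([ 0.482, -0.335])] [ 0.4908 -0.301   0.048 ]
side [229.408 126.288] (14.0, 10.0) [array([ 0.698, -0.446]), array([ 0.707, -0.528]), array([ 0.646, -0.532]), array([ 0.64 , -0.451])] [ 0.6748 -0.486   0.048 ]
fl [ 0.5122 -0.2479  0.048 ]
bl [ 0.4683 -0.2465  0.048 ]
whR [ 0.4893 -0.3496  0.048 ]
foot [ 0.4891 -0.368   0.048 ]
noz [ 0.4918 -0.2295  0.024 ]
nozR [ 0.4917 -0.2465  0.024 ]
```

```bash
cat >> m.py <<'E'
print("----")
for c,nm,(u0,u1,v0,v1) in((T,"top",(140,236,165,257)),(S,"side",(215,311,212,296))):
    im=cv2.resize(c["frame"][v0:v1,u0:u1],None,fx=4,fy=4,interpolation=cv2.INTER_CUBIC)
    L=cv2.cvtColor(im,cv2.COLOR_RGB2LAB).astype(int)
    m=((L[:,:,1]>=129)&(L[:,:,2]<=134)&(L[:,:,0]>105)&(L[:,:,0]<205)).astype(np.uint8)
    m=cv2.morphologyEx(m,cv2.MORPH_OPEN,np.ones((5,5)))
    n,l,st,ce=cv2.connectedComponentsWithStats(m)
    for i in range(1,n):
        if st[i,4]>300:
            cn=np.argwhere(l==i)[:,::-1].astype(np.float32);bx=cv2.boxPoints(cv2.minAreaRect(cn))
            print(nm,st[i,4],((bx+.5)/4-.5+[u0,v0]).round(1).tolist())
    for p in ((170,240),(160,130),(300,200),(290,97)) if nm=="top" else ((600,100),(555,160),(640,52)):
        q=(np.array(p)-([0,0] if nm=="top" else [400,0]))*4/4.15;print(p,L[int(q[1]),int(q[0])])
P={}
for nm,q in dict(fence_top_in=[(-60,22,12),(60,22,12)],ledge_base=[(-78,-32,0),(-78,34,0)],ledge_top_in=[(-78,-32,14),(-78,34,14)]).items():
    print(nm,[proj(T,o+B@(np.array(x)/1e3))[0].round(1) for x in q],[proj(S,o+B@(np.array(x)/1e3))[0].round(1) for x in q])
E
python3 m.py | sed '1,/----/d'
```

```text
top 964 [[139.6, 164.6], [144.9, 164.6], [144.9, 183.4], [139.6, 183.4]]
top 25440 [[139.6, 164.6], [235.4, 164.6], [235.4, 210.4], [139.6, 210.4]]
top 3011 [[190.1, 184.0], [193.5, 176.3], [237.1, 195.4], [233.7, 203.1]]
top 5165 [[159.6, 199.8], [171.3, 180.9], [193.2, 194.5], [181.6, 213.3]]
top 3341 [[197.2, 233.8], [214.3, 196.1], [219.9, 198.6], [202.8, 236.4]]
top 1085 [[221.8, 213.8], [226.9, 199.5], [234.2, 202.1], [229.1, 216.4]]
top 12788 [[139.6, 204.6], [208.1, 204.6], [208.1, 256.4], [139.6, 256.4]]
top 976 [[229.4, 209.4], [235.4, 209.4], [235.4, 226.4], [229.4, 226.4]]
top 7608 [[210.9, 215.9], [235.4, 215.9], [235.4, 256.4], [210.9, 256.4]]
top 1475 [[162.4, 254.0], [166.1, 244.4], [186.9, 252.3], [183.2, 261.9]]
top 338 [[179.4, 253.1], [190.9, 253.1], [190.9, 256.4], [179.4, 256.4]]
(170, 240) [195 129 137]
(160, 130) [153 135 131]
(300, 200) [133 134 131]
(290, 97) [162 135 129]
side 1959 [[254.4, 223.3], [289.3, 218.1], [289.9, 222.8], [255.1, 227.9]]
side 15865 [[220.2, 268.6], [235.5, 223.7], [303.6, 246.9], [288.3, 291.9]]
side 4324 [[237.1, 247.6], [259.4, 235.1], [267.4, 249.4], [245.1, 261.9]]
(600, 100) [174 128 134]
(555, 160) [155 132 129]
(640, 52) [118 130 129]
fence_top_in [array([215. , 196.8]), array([199.4, 232.5])] [array([254. , 225.6]), array([288.2, 221. ])]
ledge_base [array([198.9, 188.1]), array([220.7, 195.6])] [array([244.2, 241.1]), array([252.4, 226.5])]
ledge_top_in [array([199.1, 185.3]), array([221.2, 192.8])] [array([242. , 237.7]), array([250.4, 223.1])]
```

```bash
cat >> m.py <<'E'
print("====")
pts=[(T,(60,22,12),(197.9,233.4)),(T,(-60,22,12),(214.5,196.6)),(T,(-78,-32,0),ct(249,97)),(T,(-78,34,0),ct(337,121)),
(S,(-60,22,0),(255.2,227.6)),(S,(60,22,0),(289.6,222.5)),(T,(-34,-61,66),ct(182,73)),(S,(-34,-61,66),cs(512,77))]
def f2(p,use):
    B=R.from_euler('z',p[2]).as_matrix()@R.from_euler('y',-p[4],degrees=True).as_matrix();o=np.array([p[0],p[1],p[3]])
    return np.concatenate([(proj(c,o+B@(np.array(q)/1e3))-uv).ravel() for c,q,uv in [pts[i] for i in use]])
for use in (range(8),[0,1,2,3,6],[4,5,7],[0,1,4,5,6,7]):
  for free in (0,1):
    g=(lambda x:f2(x,use)) if free else (lambda x:f2(np.r_[x,.078,30],use))
    if free and len(use)<5: continue
    s=least_squares(g,[.5,.15,2.75,.078,30][:3+2*free]);print(list(use),s.x.round(4),np.degrees(s.x[2]).round(1),"rms",np.sqrt((s.fun**2).mean()).round(2));print(s.fun.round(1).tolist())
E
python3 m.py | sed '1,/====/d'
```

```text
[0, 1, 2, 3, 4, 5, 6, 7] [0.4972 0.141  2.8111] 161.1 rms 0.82
[1.6, -1.3, 0.4, -0.2, -0.8, -0.2, -0.1, 1.4, 0.2, 0.9, -0.1, 1.6, 0.2, 0.3, 0.0, -0.5]
[0, 1, 2, 3, 4, 5, 6, 7] [ 0.4971  0.1414  2.8083  0.0812 29.7018] 160.9 rms 0.74
[1.1, -1.1, 0.2, -0.3, -1.0, -0.4, -0.3, 1.3, 0.2, 0.2, 0.1, 1.0, -0.2, 0.2, 0.1, -1.3]
[0, 1, 2, 3, 6] [0.4973 0.1424 2.793 ] 160.0 rms 0.77
[0.7, -1.3, 0.2, -0.0, -0.8, -0.3, -0.3, 1.7, 0.2, 0.0]
[0, 1, 2, 3, 6] [ 0.4966  0.1417  2.7837  0.0843 27.3967] 159.5 rms 0.6
[0.3, -0.3, 0.4, -0.2, -0.6, -1.1, 0.1, 1.2, -0.2, 0.4]
[4, 5, 7] [0.4973 0.1376 2.8487] 163.2 rms 0.41
[-0.3, 0.5, -0.3, 0.2, 0.5, -0.6]
[0, 1, 4, 5, 6, 7] [0.4967 0.1416 2.8072] 160.8 rms 0.8
[1.2, -1.1, 0.3, 0.0, 0.4, 1.0, 0.1, 1.8, 0.0, 0.5, 0.2, -0.4]
[0, 1, 4, 5, 6, 7] [ 0.4963  0.1426  2.8078  0.0825 30.9074] 160.9 rms 0.61
[0.7, -1.2, -0.2, 0.1, 0.7, 0.5, 0.2, 0.7, -0.5, 0.2, 0.1, -1.1]
```

Two-view fits agree: bed origin about (0.497, 0.1415) and yaw about 161°. The cartridge origin is about (0.490, -0.307), yaw about 88°. I'll move to above the cartridge.

```bash
cat > tgt.py <<'E'
import sys
from g import *
from station import r
YAW=np.radians(160.8);BO=np.array([.4967,.1415,.078]);B=bedR(YAW)
def go(p,M,say=True):
    s=r.sense();dp=(np.array(p)-s["tcp_pos"])*1e3;rv=R.from_matrix(M@np.array(s["ee_rot"]).T).as_rotvec(degrees=True)
    if say: print("t",s["time_s"],"delta",dp.round(1),"rot",rv.round(2),"F",np.round(s["wrist_force"],1),"j",s["joints"].round(0),"w",round(s["gripper_width"],3))
    return dp,rv
def down(yawy): # tool down, tool y at yaw deg
    a=np.radians(yawy);y=np.array([np.cos(a),np.sin(a),0]);z=np.array([0,0,-1.]);return np.c_[np.cross(y,z),y,z]
def onbed(x,y,z,ang=90): # TCP at bed mm coords, tool y at ang deg CCW of bed x
    a=np.radians(ang);yy=B@np.array([np.cos(a),np.sin(a),0]);zz=-B[:,2];return BO+B@(np.array([x,y,z])/1e3),np.c_[np.cross(yy,zz),yy,zz]
def here():
    s=r.sense();return (B.T@(s["tcp_pos"]-BO)*1e3).round(1)
E
python3 -m jog '{"rot":[[0,0,6.3],[0,0,6.3],[0,0,6.3],[0,0,6.3],[0,0,6.3],[0,0,6.3],[0,0,6.3],[0,0,6.3],[0,0,6.3],[0,0,6.3]],"delta_pos":[[22.5,26.7,-9.5],[22.5,26.7,-9.5],[22.5,26.7,-9.5],[22.5,26.7,-9.5],[22.5,26.7,-9.5],[22.5,26.7,-9.5],[22.5,26.7,-9.5],[22.5,26.7,-9.5],[22.5,26.7,-9.5],[22.5,26.7,-9.5]],"grip":[100,100,100,100,100,100,100,100,100,100]}'
python3 -c "
from tgt import *
go([.490,-.299,.045],down(178.2))"
```

```text
time_s: 0.93
tcp_pos: [0.4912, -0.2971, 0.1518]
ee_rot: [[-0.027, -1.0, -0.001], [-1.0, 0.027, 0.0], [-0.0, 0.001, -1.0]]
wrist_force: [0.3, -0.5, 0.4]
gripper_width: 1.002
t 0.9333 delta [  -1.2   -1.9 -106.8] rot [-0.02 -0.03 -0.26] F [ 0.3 -0.5  0.4] j [-15.  22. -14.  -0. -54.  13.] w 1.002
```

```bash
python3 -m jog '{"rot":[[0,0,0],[0,0,0],[0,0,0],[0,0,0],[0,0,0],[0,0,0],[0,0,0],[0,0,0],[0,0,0],[0,0,0]],"delta_pos":[[-1,-2,-25],[0,0,-25],[0,0,-25],[0,0,-20],[0,0,-11.5],[0,0,0],[0,0,0],[0,0,0],[0,0,0],[0,0,0]],"grip":[100,100,100,100,100,100,0,0,0,0]}'
python3 -m jog '{"rot":[[0,0,0],[0,0,0],[0,0,0],[0,0,0]],"delta_pos":[[0,0,0],[0,0,0],[0,0,0],[0,0,0]],"grip":[0,0,0,0]}'
python3 -c "
from tgt import *
go([.490,-.299,.045],down(178.2))"
```

```text
time_s: 1.77
tcp_pos: [0.4902, -0.301, 0.0472]
ee_rot: [[-0.032, -0.999, 0.002], [-0.999, 0.032, -0.001], [0.001, -0.002, -1.0]]
wrist_force: [-0.1, -0.1, -0.4]
gripper_width: 0.784
time_s: 2.1
tcp_pos: [0.4894, -0.3008, 0.0463]
ee_rot: [[-0.032, -0.999, -0.0], [-0.999, 0.032, 0.0], [-0.0, 0.0, -1.0]]
wrist_force: [-0.1, 0.6, 2.6]
gripper_width: 0.504
t 2.1 delta [ 0.6  1.8 -1.3] rot [-0.   -0.02  0.05] F [-0.1  0.6  2.6] j [-15.  30. -20.   0. -40.  14.] w 0.504
```

```bash
python3 -m jog '{"rot":[[0,0,0],[0,0,0],[0,0,0],[0,0,0],[0,0,0],[0,0,0],[0,0,0],[0,0,0],[0,0,0],[0,0,0]],"delta_pos":[[0,0,0],[0,0,0],[0,0,0],[0,0,5],[0,0,15],[0,0,25],[0,0,30],[0,0,35],[0,0,35],[0,0,15]],"grip":[0,0,0,0,0,0,0,0,0,0]}'
python3 - <<'E'
from tgt import *
from station import vision
import cv2
p,M=onbed(2,-6,46+70);print(p);go(p,M)
c=vision.capture("top")["frame"][150:300,270:470,::-1];s=vision.capture("side")["frame"][60:210,200:400,::-1]
cv2.imwrite("pics/held.png",np.hstack([cv2.resize(x,None,fx=2,fy=2,interpolation=cv2.INTER_CUBIC) for x in(c,s)]))
E
```

```text
time_s: 2.93
tcp_pos: [0.4913, -0.3016, 0.2109]
ee_rot: [[-0.032, -0.999, 0.007], [-0.999, 0.032, -0.003], [0.003, -0.007, -1.0]]
wrist_force: [0.5, -1.0, -2.1]
gripper_width: 0.504
[0.55181132 0.12866161 0.17945895]
t 2.9333 delta [ 60.5 430.2 -31.4] rot [26.33 18.62 70.95] F [ 0.5 -1.  -2.1] j [-15.  19. -10.   0. -61.  14.] w 0.504
```

View pics/held.png

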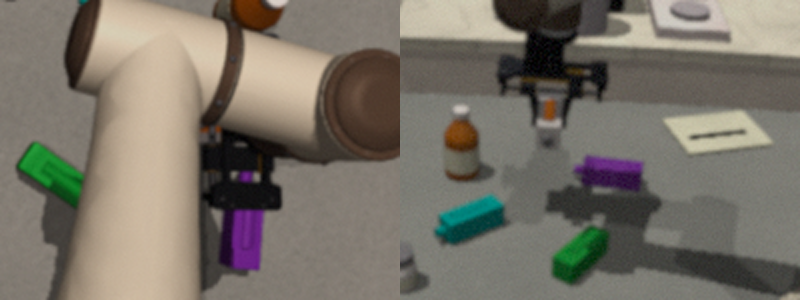

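```bash
python3 -m jog '{"rot":[[2.19,1.55,5.91],[2.19,1.55,5.91],[2.19,1.55,5.91],[2.19,1.55,5.91],[2.19,1.55,5.91],[2.19,1.55,5.91]],"delta_pos":[[5,20,0],[5,36,0],[5,36,0],[5,36,0],[5,36,0],[5,36,0]],"grip":[0,0,0,0,0,0]}'
python3 -m jog '{"rot":[[2.19,1.55,5.91],[2.19,1.55,5.91],[2.19,1.55,5.91],[2.19,1.55,5.91],[2.19,1.55,5.91],[2.19,1.55,5.91],[0,0,0],[0,0,0],[0,0,0]],"delta_pos":[[5,36,0],[5,36,0],[5,36,0],[5,36,0],[5,36,0],[5,36,0],[0,14,0],[0,0,0],[0,0,0]],"grip":[0,0,0,0,0,0,0,0,0]}'
python3 - <<'E'
from tgt import *
p,M=onbed(2,-6,46+70);go(p,M);print(here())
E
```

```text
time_s: 3.53
tcp_pos: [0.5184, -0.0989, 0.2035]
ee_rot: [[0.53, -0.818, -0.224], [-0.806, -0.568, 0.166], [-0.263, 0.093, -0.96]]
wrist_force: [1.0, -0.6, -3.4]
gripper_width: 0.499
time_s: 4.28
tcp_pos: [0.5488, 0.1298, 0.2036]
ee_rot: [[0.815, -0.326, -0.48], [-0.286, -0.945, 0.156], [-0.504, 0.01, -0.863]]
wrist_force: [0.2, 1.0, -2.9]
gripper_width: 0.506
t 4.2833 delta [  3.   -1.2 -24.1] rot [ 0.43 -0.46 -0.18] F [ 0.2  1.  -2.9] j [ 20.  32.  11. -18. -94.  54.] w 0.506
[ 16.9  -6.1 135.2]
```

```bash
python3 -m jog '{"rot":[[0.4,-0.45,-0.2],[0,0,0],[0,0,0],[0,0,0],[0,0,0],[0,0,0],[0,0,0]],"delta_pos":[[-4,1.3,-12],[-5,1.7,-15],[-5,1.7,-15],[-5,1.7,-15],[-4,1.6,-15],[0,0,0],[0,0,0]],"grip":[0,0,0,0,0,0,0]}'
python3 - <<'E'
from tgt import *
from station import vision
import cv2
p,M=onbed(2,-6,60);go(p,M);print(here())
c=vision.capture("top")["frame"][160:260,130:240,::-1];s=vision.capture("side")["frame"][190:290,205:315,::-1]
cv2.imwrite("pics/over.png",np.hstack([cv2.resize(x,None,fx=3.6,fy=3.6,interpolation=cv2.INTER_CUBIC) for x in(c,s)]))
E
```

```text
time_s: 4.87
tcp_pos: [0.5259, 0.1357, 0.1333]
ee_rot: [[0.818, -0.331, -0.471], [-0.287, -0.943, 0.165], [-0.499, 0.0, -0.867]]
wrist_force: [0.0, -1.1, -1.8]
gripper_width: 0.507
t 4.8667 delta [-0.5  2.2 -2.4] rot [0.04 0.07 0.16] F [ 0.  -1.1 -1.8] j [ 21.  33.   3. -19. -84.  56.] w 0.507
[ 2.2 -4.1 62.6]
```

View pics/over.png

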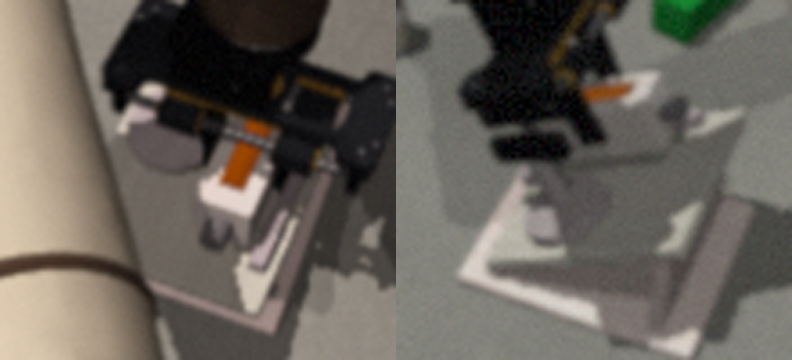

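```bash
python3 -m jog '{"rot":[[0,0,0.1],[0,0,0],[0,0,0],[0,0,0],[0,0,0]],"delta_pos":[[-1.5,2,-3],[-2,1,-4],[-2,1,-4.3],[0,0,0],[0,0,0]],"grip":[0,0,0,0,0]}'
python3 -c "
from tgt import *
go(*onbed(2,-6,46.3));print(here())"
python3 -m jog '{"rot":[[0,0,0],[0,0,0],[0,0,0]],"delta_pos":[[-0.5,0.15,-0.9],[-0.5,0.15,-0.9],[0,0,0]],"grip":[0,0,0]}'
python3 -c "
from tgt import *
go(*onbed(2,-6,46.3));print(here(),B.T@r.sense()['wrist_force'])"
```

```text
time_s: 5.38
tcp_pos: [0.5207, 0.1413, 0.1225]
ee_rot: [[0.82, -0.328, -0.47], [-0.284, -0.945, 0.164], [-0.498, -0.002, -0.867]]
wrist_force: [-0.8, -0.1, -2.9]
gripper_width: 0.499
t 5.3833 delta [-1.8 -1.2 -3.4] rot [-0.04  0.17 -0.06] F [-0.8 -0.1 -2.9] j [ 22.  33.   2. -19. -82.  56.] w 0.499
[ 2.5 -7.7 49.9]
time_s: 5.63
tcp_pos: [0.52, 0.1416, 0.1209]
ee_rot: [[0.82, -0.328, -0.469], [-0.284, -0.945, 0.165], [-0.497, -0.002, -0.867]]
wrist_force: [0.1, 0.1, -2.5]
gripper_width: 0.504
t 5.6333 delta [-1.1 -1.5 -1.8] rot [-0.06  0.2  -0.05] F [ 0.1  0.1 -2.5] j [ 22.  33.   2. -19. -82.  56.] w 0.504
[ 2.4 -7.7 48.1] [-1.31839275 -0.11434632 -2.11129577]
```

```bash
for i in 1; do python3 -m jog '{"rot":[[0,0,0],[0,0,0],[0,0,0]],"delta_pos":[[-1,-1.2,-0.9],[-0.5,0.15,-0.9],[0,0,0]],"grip":[0,0,0]}'|grep force; done
python3 -c "
from tgt import *
print(here(),B.T@r.sense()['wrist_force'])"
python3 -m jog '{"rot":[[0,0,0],[0,0,0],[0,0,0]],"delta_pos":[[-0.5,0.15,-0.9],[0,0,0],[0,0,0]],"grip":[0,0,0]}'|grep force
python3 -c "
from tgt import *
print(here(),B.T@r.sense()['wrist_force'])"
```

```text
wrist_force: [-0.3, -0.1, -2.8]
[ 2.5 -6.  45.9] [-1.12667151  0.18045648 -2.54150654]
wrist_force: [2.3, -0.9, 0.2]
[ 2.3 -6.1 45.8] [-2.02024587  0.04471675  1.43323909]
```

```bash
python3 -m jog '{"rot":[[0,0,0],[0,0,0],[0,0,0],[0,0,0],[0,0,0],[0,0,0]],"delta_pos":[[1.6,-0.6,-1],[1.6,-0.6,-1],[1.6,-0.6,-1],[1.6,-0.6,-1],[1.6,-0.6,-1],[0,0,0]],"grip":[0,0,0,0,0,0]}'|grep force
python3 -c "
from tgt import *
print(here(),B.T@r.sense()['wrist_force'])"
python3 -m jog '{"rot":[[0,0,0],[0,0,0],[0,0,0],[0,0,0]],"delta_pos":[[1.2,-0.4,-0.75],[1.2,-0.4,-0.75],[0,0,0],[0,0,0]],"grip":[0,0,0,0]}'|grep force
python3 -c "
from tgt import *
print(here(),B.T@r.sense()['wrist_force'])"
```

```text
wrist_force: [-0.2, -1.1, 3.9]
[-7.5 -6.2 45.7] [1.79521471 1.13042872 3.45284685]
wrist_force: [-2.5, 0.3, 6.7]
[-9.2 -6.2 45.7] [5.4510488  0.57377924 4.55668442]
```

```bash
python3 -m jog '{"rot":[[0,0,0],[0,0,0],[0,0,0],[0,0,0]],"delta_pos":[[0.8,-0.3,-0.5],[0.8,-0.3,-0.5],[0,0,0],[0,0,0]],"grip":[0,0,0,0]}'|grep force
python3 -c "
from tgt import *
print(here(),B.T@r.sense()['wrist_force'])"
python3 - <<'E'
from station import vision
import cv2,numpy as np
c=vision.capture("top")["frame"][160:260,130:240,::-1];s=vision.capture("side")["frame"][190:290,205:315,::-1]
cv2.imwrite("pics/ledge.png",np.hstack([cv2.resize(x,None,fx=3.6,fy=3.6,interpolation=cv2.INTER_CUBIC) for x in(c,s)]))
E
```

```text
wrist_force: [-6.1, 2.5, 11.8]
[-9.4 -6.2 45.7] [11.62403251 -0.32646168  6.91251321]
```

View pics/ledge.png

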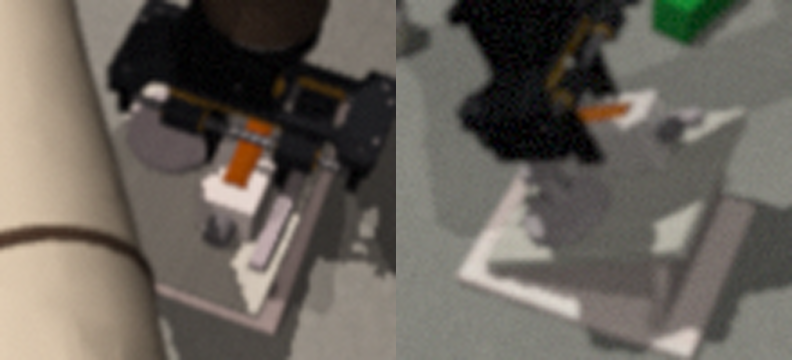

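```bash
python3 -m jog '{"rot":[[0,0,0],[0,0,0],[0,0,0],[0,0,0],[0,0,0],[0,0,0]],"delta_pos":[[-0.6,0.2,0.4],[0,0,0],[0,0,0],[0,0,0],[0,0,0],[0,0,0]],"grip":[0,60,60,60,60,60]}'
python3 -c "
from tgt import *
print(here(),B.T@r.sense()['wrist_force'])"
```

```text
time_s: 7.9
tcp_pos: [0.5295, 0.1363, 0.1106]
ee_rot: [[0.82, -0.328, -0.469], [-0.284, -0.945, 0.165], [-0.498, -0.002, -0.867]]
wrist_force: [-0.3, -0.3, -0.4]
gripper_width: 0.601
[-12.   -5.9  44.6] [-0.08284293  0.36155201 -0.44760577]
```

```bash
python3 -m jog '{"rot":[[0,0,0],[0,0,0],[0,0,0],[0,0,0],[0,0,0],[0,0,0],[0,0,0],[0,0,0]],"delta_pos":[[2.4,-0.8,4.3],[4.7,-1.6,8.7],[7.1,-2.5,13],[9.5,-3.3,17.3],[9.5,-3.3,17.3],[9.5,-3.3,17.3],[9.5,-3.3,17.3],[0,0,0]],"grip":[60,60,60,60,60,60,60,60]}'
python3 -c "
from tgt import *
print(here(),B.T@r.sense()['wrist_force'])
go(*onbed(-34,-61,135,88))"
```

```text
time_s: 8.57
tcp_pos: [0.5851, 0.1175, 0.2106]
ee_rot: [[0.824, -0.329, -0.461], [-0.284, -0.944, 0.166], [-0.49, -0.006, -0.872]]
wrist_force: [0.8, 0.4, 0.8]
gripper_width: 0.595
[-12.9  -6.4 160.5] [-0.10968284 -0.59215293  0.99891595]
t 8.5667 delta [ 23.2  49.8 -32.6] rot [-1.02  1.08 -1.74] F [0.8 0.4 0.8] j [ 18.  34.  16. -18. -96.  55.] w 0.595
```

```bash
python3 -m jog '{"rot":[[0,0,0],[0,0,0],[0,0,0],[0,0,0],[0,0,0],[0,0,0]],"delta_pos":[[0,-25,10],[0,-38,10],[0,-38,0],[0,-38,0],[0,-38,0],[0,-30,0]],"grip":[60,60,60,60,60,60]}'|head -2
python3 - <<'E'
from station import vision
import cv2,numpy as np,pickle
d={n:vision.capture(n) for n in("top","side")};pickle.dump(d,open("c1.pkl","wb"))
c=d["top"]["frame"][165:257,140:236,::-1];s=d["side"]["frame"][208:300,215:311,::-1]
cv2.imwrite("pics/laid.png",np.hstack([cv2.resize(x,None,fx=4.15,fy=4.15,interpolation=cv2.INTER_CUBIC) for x in(c,s)]))
E
```

```text
time_s: 9.07
tcp_pos: [0.5812, -0.0913, 0.2265]
```

View pics/laid.png

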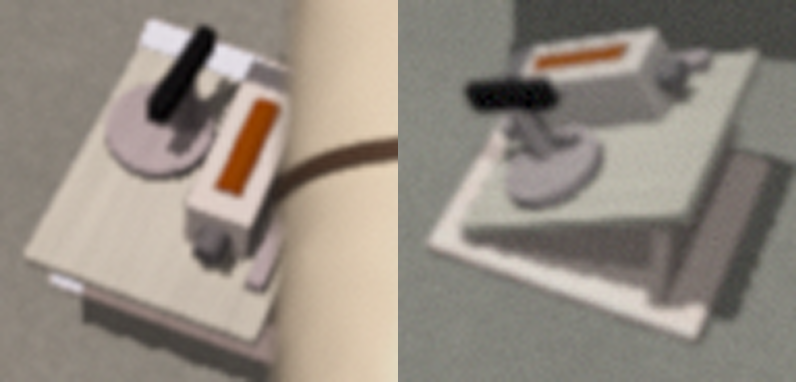

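```bash
cat >> m.py <<'E'
print("####")
d=pickle.load(open("c1.pkl","rb"))
from tgt import B as BB,BO
cen=[]
for nm,(u0,u1,v0,v1) in(("top",(170,200,165,200)),("side",(225,262,220,245))):
    c=d[nm];m=(c["frame"][v0:v1,u0:u1].max(2)<60).astype(np.uint8)
    n,l,st,ce=cv2.connectedComponentsWithStats(m);i=1+st[1:,4].argmax();print(nm,st[i],ce[i]+[u0,v0])
    cen.append((np.array(c["xyz"]),ray(c,ce[i]+[u0,v0])))
    rc=cv2.minAreaRect(np.argwhere(l==i)[:,::-1].astype(np.float32));print(rc)
A=sum(np.eye(3)-np.outer(v,v) for _,v in cen);b=sum((np.eye(3)-np.outer(v,v))@p for p,v in cen);X=np.linalg.solve(A,b);print("bar",X,BB.T@(X-BO)*1e3)
from tgt import *
go(*onbed(-34,-61,125,88))
E
python3 m.py | sed '1,/####/d'
```

```text
top [  6   7  16  24 168] [183.42261905 184.74404762]
((13.218032836914062, 17.698360443115234), (11.165667533874512, 23.93461036682129), 13.240518569946289)
side [  7   7  21   8 132] [242.12121212 230.6969697 ]
((17.0, 10.5), (7.0, 20.0), 90.0)
bar [0.5726713  0.17941094 0.11485354] [-32.90936025 -60.78662226  61.55503573]
t 9.1667 delta [ 22.6 261.9 -56.7] rot [-0.93  0.47 -1.44] F [-0.7  0.2  0.2] j [   1.   34.   16.  -10. -100.   70.] w 0.602
```

```bash
python3 -m jog '{"rot":[[0,0,0],[0,0,0],[0,0,0],[0,0,0],[-0.9,0.5,-1.4],[0,0,0],[0,0,0],[0,0,0],[0,0,0]],"delta_pos":[[0,22,0],[0,38,0],[4,38,0],[4,38,0],[4,38,0],[4,38,-12],[4,38,-22],[2.6,12,-22],[0,0,0]],"grip":[60,60,50,38,38,38,38,38,38]}'
python3 -c "
from tgt import *
print(here());go(*onbed(-34,-61,77,88))"
```

```text
time_s: 9.92
tcp_pos: [0.6014, 0.1755, 0.1665]
ee_rot: [[0.805, -0.347, -0.481], [-0.308, -0.938, 0.161], [-0.506, 0.019, -0.862]]
wrist_force: [-0.9, -0.7, -2.0]
gripper_width: 0.385
[-31.7 -66.5 120.5]
t 9.9167 delta [-20.5   1.3 -38.8] rot [-0.08 -0.45 -0.61] F [-0.9 -0.7 -2. ] j [ 22.  39.  19. -19. -94.  50.] w 0.385
```

```bash
python3 -m jog '{"rot":[[0,-0.4,-0.6],[0,0,0],[0,0,0]],"delta_pos":[[0,-5,-1],[0,0,0],[0,0,0]],"grip":[38,38,38]}'|head -1
python3 -c "
from tgt import *
print(here());go(*onbed(-34,-61,77,88))"
```

```text
time_s: 10.17
[-34.5 -57.5 128.8]
t 10.1667 delta [-23.7  11.9 -44.6] rot [-0.11  0.59  0.32] F [-0.5  0.1  1.1] j [ 21.  38.  19. -19. -94.  50.] w 0.382
```

```bash
python3 -m jog '{"rot":[[0,0.5,0.3],[0,0,0],[0,0,0],[0,0,0],[0,0,0]],"delta_pos":[[0.8,3.4,0],[-5,1.7,-9],[-5,1.7,-9],[0,0,0],[0,0,0]],"grip":[38,38,38,38,38]}'|head -1
python3 -c "
from tgt import *
print(here());go(*onbed(-34,-61,77,88))"
python3 - <<'E'
from station import vision
import cv2,numpy as np
s=vision.capture("side")["frame"][200:290,205:315,::-1];c=vision.capture("top")["frame"][160:250,130:240,::-1]
cv2.imwrite("pics/knob.png",np.hstack([cv2.resize(x,None,fx=3.6,fy=3.6,interpolation=cv2.INTER_CUBIC) for x in(c,s)]))
E
```

```text
time_s: 10.58
[-33.8 -61.6 104.5]
t 10.5833 delta [-13.    3.9 -24. ] rot [-0.05 -0.2  -0.09] F [ 0.3 -0.4  0.1] j [ 22.  39.  16. -19. -92.  51.] w 0.379
```

View pics/knob.png

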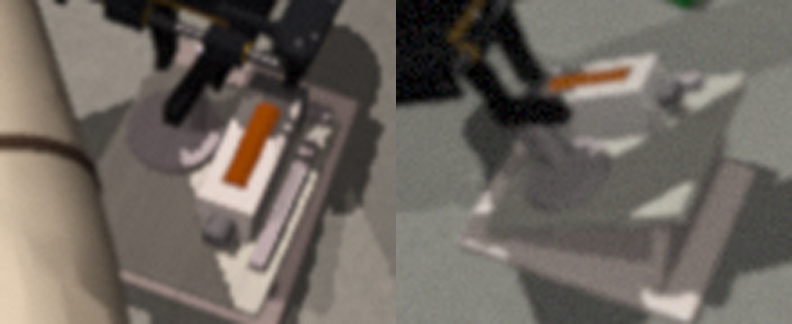

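Both views show the fingers straddling the bar. I'll descend the last 27 mm and close.

```bash
python3 -m jog '{"rot":[[0,0,0],[0,0,0],[0,0,0],[0,0,0],[0,0,0],[0,0,0]],"delta_pos":[[-3.2,1,-6],[-3.2,1,-6],[-3.2,1,-6],[-3.2,1,-6],[0,0,0],[0,0,0]],"grip":[38,38,38,38,38,38]}'|grep force
python3 -c "
from tgt import *
print(here());go(*onbed(-34,-61,77,88))"
python3 -m jog '{"rot":[[0,0,0],[0,0,0],[0,0,0],[0,0,0],[0,0,0],[0,0,0]],"delta_pos":[[0,0,0],[0,0,0],[0,0,0],[0,0,0],[0,0,0],[0,0,0]],"grip":[0,0,0,0,0,0]}'|grep force
python3 -c "
from tgt import *
print(here());go(*onbed(-34,-61,77,88));s=r.sense();print(B.T@s['wrist_force'],B.T@s['moment'])"
```

```text
wrist_force: [-0.4, 0.0, -0.9]
[-34.3 -61.5  77.5]
t 11.1833 delta [-0.6 -0.3 -0.3] rot [-0.06 -0.13 -0.1 ] F [-0.4  0.  -0.9] j [ 22.  39.  13. -19. -88.  51.] w 0.377
wrist_force: [-0.6, -2.0, 0.5]
[-34.4 -61.3  78.6]
t 11.6833 delta [-1.2  0.1 -1.2] rot [-0.07 -0.05 -0.08] F [-0.6 -2.   0.5] j [ 22.  39.  13. -19. -88.  51.] w 0.194
[0.17868401 2.07063555 0.53133474] [ 0.58981547  0.94864115 -0.03725088]
```

```bash
python3 -m jog '{"rot":[[0,0,0],[0,0,0],[2.36,-0.82,4.33],[2.36,-0.82,4.33],[2.36,-0.82,4.33],[2.36,-0.82,4.33],[0,0,0]],"delta_pos":[[0,0,0],[0,0,0],[0,0,0],[0,0,0],[0,0,0],[0,0,0],[0,0,0]],"grip":[0,0,0,0,0,0,0]}'|grep -E 'force|width'
cat > k.py <<'E'
from tgt import *
s=r.sense();y=B.T@np.array(s["ee_rot"])[:,1];a=np.degrees(np.arctan2(y[1],y[0]))-90
if a<-90:a+=180
print("t",s["time_s"],here(),"bar ang",a.round(1),"q",(np.radians(a)+.35).round(3),"F",(B.T@s['wrist_force']).round(1),"M",(B.T@s['moment']).round(2),"w",round(s["gripper_width"],3),"j",s["joints"].round(0))
E
python3 k.py
```

```text
wrist_force: [0.5, -1.3, 2.0]
gripper_width: 0.188
t 12.2667 [-34.4 -61.7  78.6] bar ang 18.2 q 0.667 F [0.3 1.  2.2] M [ 0.53  0.82 -0.1 ] w 0.188 j [ 22.  39.  13. -19. -88.  71.]
```

```bash
python3 -m jog '{"rot":[[2.36,-0.82,4.33],[2.36,-0.82,4.33],[2.36,-0.82,4.33],[2.36,-0.82,4.33],[2.36,-0.82,4.33],[0,0,0]],"delta_pos":[[0,0,0],[0,0,0],[0,0,0],[0,0,0],[0,0,0],[0,0,0]],"grip":[0,0,0,0,0,0]}'|grep -E 'width'
python3 k.py
python3 -m jog '{"rot":[[2.36,-0.82,4.33],[2.36,-0.82,4.33],[0,0,0]],"delta_pos":[[0,0,0],[0,0,0],[0,0,0]],"grip":[0,0,0]}'|grep -E 'width'
python3 k.py
```

```text
gripper_width: 0.194
t 12.7667 [-34.2 -62.1  78.6] bar ang 43.1 q 1.102 F [0.7 0.2 3.4] M [ 0.15  0.62 -0.21] w 0.194 j [ 22.  39.  13. -19. -88.  96.]
gripper_width: 0.194
t 13.0167 [-34.1 -62.2  78.6] bar ang 53.0 q 1.275 F [ 1.9 -0.1  3.5] M [-0.11  0.45 -0.28] w 0.194 j [ 22.  39.  13. -19. -88. 106.]
```

```bash
python3 -m jog '{"rot":[[1.42,-0.49,2.6],[1.42,-0.49,2.6],[0,0,0]],"delta_pos":[[0,0,0],[0,0,0],[0,0,0]],"grip":[0,0,0]}'|grep -E 'width'
python3 k.py
python3 -m jog '{"rot":[[1.42,-0.49,2.6],[0,0,0],[0,0,0]],"delta_pos":[[0,0,0],[0,0,0],[0,0,0]],"grip":[0,0,0]}'|grep -E 'width'
python3 k.py
```

```text
gripper_width: 0.195
t 13.2667 [-34.  -62.2  78.6] bar ang 58.9 q 1.378 F [ 2.6 -1.1  3.5] M [-0.3   0.18 -0.32] w 0.195 j [ 22.  39.  13. -19. -88. 112.]
gripper_width: 0.196
t 13.5167 [-34.  -62.2  78.6] bar ang 61.9 q 1.43 F [ 3.8 -2.3  3.6] M [-0.5  -0.11 -0.39] w 0.196 j [ 22.  39.  13. -19. -88. 115.]
```

```bash
python3 -m jog '{"rot":[[1.42,-0.49,2.6],[0,0,0],[0,0,0]],"delta_pos":[[0,0,0],[0,0,0],[0,0,0]],"grip":[0,0,0]}'|grep -E 'width'
python3 k.py
python3 -m jog '{"rot":[[1.42,-0.49,2.6],[0,0,0],[0,0,0]],"delta_pos":[[0,0,0],[0,0,0],[0,0,0]],"grip":[0,0,0]}'|grep -E 'width'
python3 k.py
```

```text
gripper_width: 0.193
t 13.7667 [-34.  -62.2  78.6] bar ang 64.9 q 1.483 F [ 3.3 -1.3  4.5] M [-0.42 -0.06 -0.36] w 0.193 j [ 22.  39.  13. -19. -88. 118.]
gripper_width: 0.197
t 14.0167 [-34.1 -62.5  78.5] bar ang 67.9 q 1.536 F [ 4.  -3.3  4.1] M [-0.77  0.01 -0.37] w 0.197 j [ 22.  39.  13. -19. -88. 121.]
```

```bash
python3 -m jog '{"rot":[[1.42,-0.49,2.6],[1.42,-0.49,2.6],[0,0,0]],"delta_pos":[[0,0,0],[0,0,0],[0,0,0]],"grip":[0,0,0]}'|grep -E 'width'
python3 k.py
python3 - <<'E'
from station import vision
import cv2,numpy as np
s=vision.capture("side")["frame"][200:290,205:315,::-1];c=vision.capture("top")["frame"][160:250,130:240,::-1]
g=lambda x:np.clip(255*(x/255.)**.5,0,255).astype(np.uint8)
cv2.imwrite("pics/turned.png",g(np.hstack([cv2.resize(x,None,fx=3.6,fy=3.6,interpolation=cv2.INTER_CUBIC) for x in(c,s)])))
E
```

```text
gripper_width: 0.207
t 14.2667 [-33.9 -62.1  78.5] bar ang 73.9 q 1.641 F [ 4.7 -2.5  4.2] M [-0.55 -0.25 -0.78] w 0.207 j [ 22.  39.  13. -19. -88. 127.]
```

View pics/turned.png

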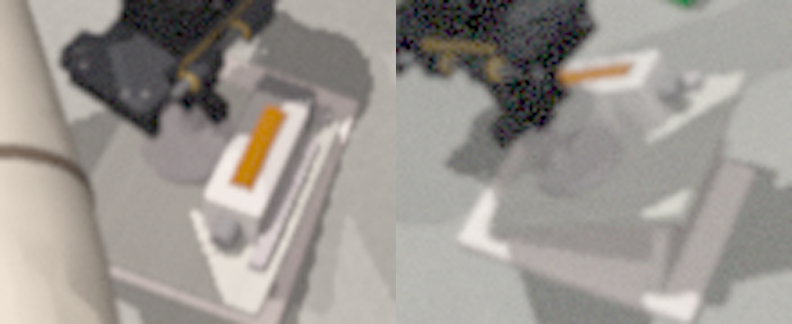

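```bash
python3 -m jog '{"rot":[[0,0,0],[0,0,0],[0,0,0]],"delta_pos":[[0,0,0],[0,0,0],[0,0,0]],"grip":[0,0,0]}'|grep -E 'width'
python3 k.py
python3 -m jog '{"rot":[[0,0,0],[0,0,0],[0,0,0],[0,0,0],[0,0,0]],"delta_pos":[[0,0,0],[0,0,0],[0,0,0],[0,0,0],[0,0,0]],"grip":[38,38,38,38,38]}'|grep -E 'width'
python3 k.py
```

```text
gripper_width: 0.208
t 14.6167 [-33.9 -62.1  78.5] bar ang 73.9 q 1.639 F [ 3.1 -2.9  4.3] M [-0.53 -0.29 -0.71] w 0.208 j [ 22.  39.  13. -19. -88. 127.]
gripper_width: 0.373
t 15.0333 [-34.7 -61.3  77.6] bar ang 74.0 q 1.642 F [-0.4  0.4  0.7] M [ 0.17  0.98 -0.11] w 0.373 j [ 22.  39.  13. -19. -88. 127.]
```

```bash
python3 -m jog '{"rot":[[0,0,0],[0,0,0],[0,0,0],[0,0,0],[0,0,0],[0,0,0],[0,0,0],[0,0,0],[0,0,0],[0,0,0]],"delta_pos":[[4.7,-1.6,8.7],[7.1,-2.5,13],[9.5,-3.3,17.3],[9.5,-3.3,17.3],[9.5,-3.3,17.3],[0,-20,10],[0,-38,0],[0,-38,0],[0,-38,0],[0,-38,0]],"grip":[38,38,38,38,38,38,38,38,38,38]}'|head -2
python3 -m jog '{"rot":[[0,0,0],[0,0,0],[0,0,0],[0,0,0],[0,0,0]],"delta_pos":[[0,-38,0],[0,-38,0],[0,-38,0],[0,-30,0],[0,0,0]],"grip":[38,38,38,38,38]}'
python3 - <<'E'
from tgt import *
from station import vision
import pickle
d={n:vision.capture(n) for n in("top","side")};pickle.dump(d,open("c2.pkl","wb"))
c=d["top"]["frame"][165:257,140:236,::-1];s=d["side"]["frame"][208:300,215:311,::-1]
cv2.imwrite("pics/fin.png",np.hstack([cv2.resize(x,None,fx=4.15,fy=4.15,interpolation=cv2.INTER_CUBIC) for x in(c,s)]))
T=d["top"];T["xyz"]=np.array(T["xyz"])
def hit(c,uv,z):
    v=ray(c,uv);n=B[:,2];P0=BO+B@np.array([0,0,z]);t=((P0-c["xyz"])@n)/(v@n);return B.T@(c["xyz"]+v*t-BO)*1e3
for f in("c1.pkl","c2.pkl"):
    F=pickle.load(open(f,"rb"))["top"]["frame"]
    u0,v0=165,165;m=(F[v0:205,u0:205].max(2)<60).astype(np.uint8)
    n,l,st,ce=cv2.connectedComponentsWithStats(m);i=1+st[1:,4].argmax()
    P=np.array([hit(T,(x+u0,y+v0),.07)[:2] for y,x in np.argwhere(l==i)])
    w,V=np.linalg.eigh(np.cov(P.T));e=V[:,1];print(f,st[i,4],P.mean(0).round(1),"bar deg",np.degrees(np.arctan2(e[1],e[0])).round(1),"or +180")
    h=cv2.cvtColor(F,cv2.COLOR_RGB2HSV)[165:257,140:236];m=cv2.inRange(h,(5,150,90),(20,255,255))
    P=np.array([hit(T,(x+140,y+165),.048)[:2] for y,x in np.argwhere(m>0)]);w,V=np.linalg.eigh(np.cov(P.T));e=V[:,1]
    print("window",P.mean(0).round(1),"deg",np.degrees(np.arctan(e[1]/e[0])).round(1))
E
```

```text
time_s: 15.87
tcp_pos: [0.622, -0.0112, 0.2128]
time_s: 16.28
tcp_pos: [0.6212, -0.1596, 0.212]
ee_rot: [[0.545, 0.692, -0.474], [0.826, -0.538, 0.165], [-0.141, -0.481, -0.865]]
wrist_force: [-0.3, 0.3, -0.1]
gripper_width: 0.379
c1.pkl 168 [-25.3 -57.8] bar deg -176.9 or +180
window [-11.4  -6.9] deg 0.7
c2.pkl 163 [-27.6 -57.3] bar deg 53.2 or +180
window [-11.4  -1.2] deg -0.3
```

View pics/fin.png

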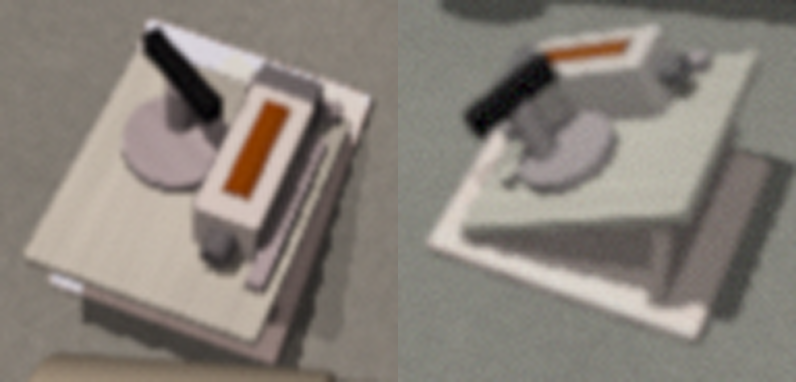

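Clamped, but the wrist moment was only about 0.6 N m net, because the bar cocked in the pads. I'll regrip with the jaws aligned, on the bar's outer half for leverage, and tighten a little.

```bash
python3 -c "
from tgt import *
go(*onbed(-45,-78,130,147))"
```

```text
t 16.3833 delta [ -1.3 335.9 -44. ] rot [ -8.03   2.68 -14.67] F [-0.1  0.2 -0.2] j [  -3.   40.   25.   -8. -103.  148.] w 0.382
```

```bash
python3 -m jog '{"rot":[[-2.7,0.9,-4.9],[-2.7,0.9,-4.9],[-2.7,0.9,-4.9],[0,0,0],[0,0,0],[0,0,0],[0,0,0],[0,0,0],[0,0,0],[0,0,0]],"delta_pos":[[0,26,0],[0,38,0],[0,38,0],[0,38,0],[0,38,0],[0,38,0],[0,38,0],[0,38,0],[0,34,0],[0,10,0]],"grip":[38,38,38,38,38,38,38,38,38,38]}'|head -1
python3 -m jog '{"rot":[[0,0,0],[0,0,0],[0,0,0],[0,0,0]],"delta_pos":[[0,0,-20],[0,0,-20],[0,0,0],[0,0,0]],"grip":[38,38,38,38]}'|head -1
python3 k.py; python3 -c "
from tgt import *
go(*onbed(-45,-78,77,147))"
```

```text
time_s: 17.22
time_s: 17.55
t 17.55 [-43.4 -80.6 133. ] bar ang 57.1 q 1.347 F [ 1.  -0.6  0.9] M [ 0.19  0.97 -0.06] w 0.383 j [ 22.  40.  23. -19. -96. 108.]
t 17.55 delta [-26.    6.3 -49.3] rot [ 0.14 -0.18 -0.24] F [-0.2  0.6  1.3] j [ 22.  40.  23. -19. -96. 108.] w 0.383
```

```bash
python3 -m jog '{"rot":[[0,0,0],[0,0,0],[0,0,0],[0,0,0],[0,0,0],[0,0,0],[0,0,0]],"delta_pos":[[0.5,-3,-1],[-7,2.4,-13],[-7,2.4,-13],[-5,1.7,-9],[-4,1.4,-7],[-3.2,1.2,-6],[0,0,0]],"grip":[38,38,38,38,38,38,38]}'|grep force
python3 k.py
python3 -m jog '{"rot":[[0,0,0],[0,0,0],[0,0,0],[0,0,0],[0,0,0],[0,0,0],[0,0,0]],"delta_pos":[[0,0,0],[0,0,0],[0,0,0],[0,0,0],[0,0,0],[0,0,0],[0,0,0]],"grip":[0,0,0,0,0,0,0]}'|grep force
python3 k.py
```

```text
wrist_force: [-0.2, 0.1, -0.1]
t 18.1333 [-45.2 -77.7  77.6] bar ang 57.1 q 1.347 F [ 0.2 -0.  -0.3] M [ 0.14  1.03 -0.09] w 0.376 j [ 23.  40.  16. -19. -89. 110.]
wrist_force: [-1.4, 4.5, 5.6]
t 18.7167 [-44.9 -78.8  79.2] bar ang 57.2 q 1.348 F [ 5.2 -3.8  3.4] M [-1.13 -0.63 -0.16] w 0.156 j [ 23.  40.  16. -20. -89. 110.]
```

```bash
cat >> k.py <<'E'
p=B.T@(s["tcp_pos"]-BO)+np.array([.034,.061,0]);F=B.T@s['wrist_force'];print("torque on knob",(-(p[0]*F[1]-p[1]*F[0])-(B.T@s['moment'])[2]-.09).round(2))
E
python3 -m jog '{"rot":[[0.95,-0.33,1.73],[0.95,-0.33,1.73],[0,0,0],[0,0,0]],"delta_pos":[[-0.6,1.0,0.5],[-0.6,1.0,0.5],[0,0,0],[0,0,0]],"grip":[0,0,0,0]}'|grep force
python3 k.py
python3 -m jog '{"rot":[[0.95,-0.33,1.73],[0,0,0],[0,0,0]],"delta_pos":[[-0.4,0.55,0.3],[0,0,0],[0,0,0]],"grip":[0,0,0]}'|grep force
python3 k.py
```

```text
wrist_force: [2.2, -0.0, 2.4]
t 19.05 [-44.3 -79.2  79.2] bar ang 61.0 q 1.414 F [-0.6 -0.7  3.1] M [-0.26  1.02 -0.78] w 0.165 j [ 23.  40.  16. -19. -89. 113.]
torque on knob 0.69
wrist_force: [4.4, -1.9, 2.8]
t 19.3 [-44.1 -79.2  79.2] bar ang 63.0 q 1.449 F [-2.8  0.3  4.8] M [ 0.18  1.88 -0.94] w 0.167 j [ 23.  40.  16. -19. -89. 115.]
torque on knob 0.9
```

```bash
python3 -m jog '{"rot":[[0,0,0],[0,0,0],[0,0,0],[0,0,0],[0,0,0]],"delta_pos":[[0,0,0],[0,0,0],[0,0,0],[0,0,0],[0,0,0]],"grip":[38,38,38,38,38]}'|grep width
python3 -m jog '{"rot":[[0,0,0],[0,0,0],[0,0,0],[0,0,0],[0,0,0],[0,0,0],[0,0,0],[0,0,0],[0,0,0],[0,0,0]],"delta_pos":[[4.7,-1.6,8.7],[7.1,-2.5,13],[9.5,-3.3,17.3],[9.5,-3.3,17.3],[9.5,-3.3,17.3],[0,-20,10],[0,-38,0],[0,-38,0],[0,-38,0],[0,-38,0]],"grip":[38,38,38,38,38,38,38,38,38,38]}'|head -2
python3 -m jog '{"rot":[[0,0,0],[0,0,0],[0,0,0],[0,0,0],[0,0,0]],"delta_pos":[[0,-38,0],[0,-38,0],[0,-38,0],[0,-30,0],[0,0,0]],"grip":[38,38,38,38,38]}'|grep -E "pos|force"
python3 - <<'E'
from tgt import *
from station import vision
import pickle
d={n:vision.capture(n) for n in("top","side")};pickle.dump(d,open("c2.pkl","wb"))
c=d["top"]["frame"][165:257,140:236,::-1];s=d["side"]["frame"][208:300,215:311,::-1]
a=np.hstack([cv2.resize(x,(400,383),interpolation=cv2.INTER_CUBIC) for x in(c,s)])
b=np.hstack([cv2.resize(d[n]["frame"][:,:,::-1],(400,300))[50:260] for n in d])
cv2.imwrite("pics/fin2.png",np.vstack([a,b]))
E
```

```text
gripper_width: 0.366
time_s: 20.55
tcp_pos: [0.6349, 0.0037, 0.2088]
tcp_pos: [0.6341, -0.1448, 0.208]
wrist_force: [-0.2, -0.4, -0.5]
```

View pics/fin2.png

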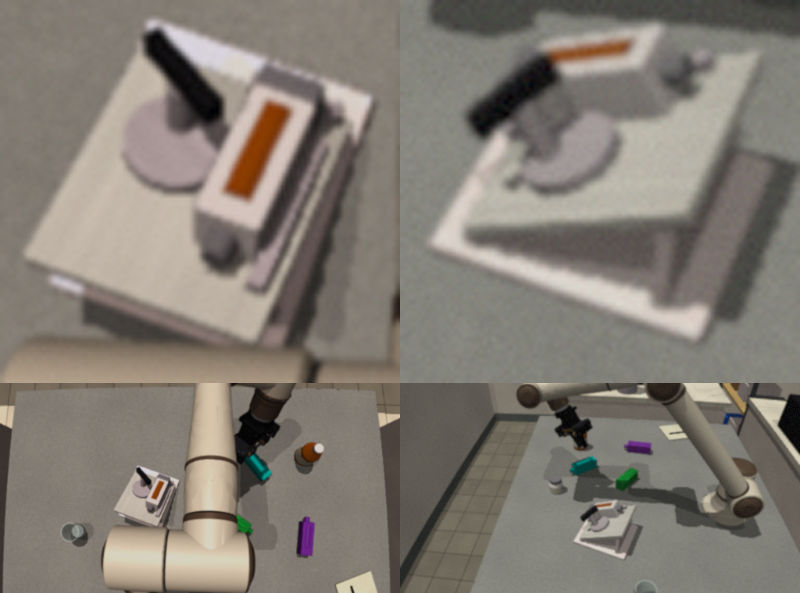

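The picture shows the cartridge against the ledge and fence with the disc bearing on it. The bystanders haven't moved, and the robot is clear of everything. I'm handing it in.

```bash
python3 -c "
from station import finish_job
print(finish_job())"
```

```text
the job is handed in; nothing more can be done
None
```

The white cartridge is lying on the bed, window up and nozzle uphill, with its foot against the ledge. I slid it down until it hit a hard stop at about 12 N, then let go. I turned the knob counter-clockwise until the disc pressed the cartridge to the fence, let go of the knob and moved the arm clear. The job was handed in at about 21 s.

**Last checks**
- **Clamp:** I clamped twice. The first turn gave only about 0.6 N m net because the bar twisted in the pads. I regripped the bar off-centre with the jaws aligned, and the second turn reached about 0.9 N m at a knob angle of about 1.4 rad.
- **Position:** after the first turn, the amber window measured within about 1 mm of home across the bed and 0.3° off the bed's direction. I did not re-measure it after the second turn. The last pictures show the cartridge against ledge and fence.
- **Surroundings:** the bottle, beaker and jar look undisturbed in the last pictures. I did not measure them.

**Disagreements**
- **Bed direction:** the bed's uphill direction measured about 161° (2.81 rad) left of the robot's x, not the 1.15 to 1.75 rad stated. Both views and the listed stand sizes agreed with the measured value to about 1 pixel, so I used that.
- **Ledge contact:** the foot met the ledge about 3 mm further uphill than I had estimated.
- **Bar angle:** after the first turn the camera put the bar at about 53°. The aligned regrip indicated about 57°.

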